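Swing in the crate's bails and stack the bottle tray on them

ROBOT

A 6-joint arm with a two-finger parallel gripper is mounted at the origin on a cart in front of the work surface, level with it; the furniture and walls round the work are solid. World frame = base frame: x ahead of the robot, y to its left, z up, the work surface at z = 0. Lengths are in m, angles in rad, forces in N, time in s.
With the tool pointing down it reaches from about 0.3 to 0.85 m from the base axis. Payload 4.2 kg.
Tool frame: the origin (TCP) lies midway between the tips of the shut fingers; the grasp point (between the pads) lies 19 mm behind it; z points along the fingers, y is the line along which they close (so a half turn about z gives the same grasp; the last joint's range is limited). The gripper opens to 91 mm and grips with 3 to 60 N. Pads are 32 mm wide; open, the fingers measure 118 mm over their backs; the gripper's body (76 mm by 178 mm) begins 60 mm behind the grasp point.
Start: joints at [1.246, 0.32, 1.565, -0, 1.257, -0.02], TCP at [0.173, 0.549, 0.189] pointing down, gripper open.
Joint ranges: [-3.11, 3.11], [-0.84, 2.01], [0.21, 2.61], [-1.34, 4.49], [0.05, 2.63], [-2.56, 2.56]. Speed limits (rad/s): [2.57, 2.57, 3.14, 3.14, 3.14, 3.14].

INTERFACE

Orientations are given as a unit quaternion [x, y, z, w].
In Python, from rig import ctrl gives the robot as it stands. The module is installed in compiled form; this text tells all that it offers.
- The arm moves only by the tool carry_out, never from a script. Its argument "plan" is a list of rows, each a list of 7 numbers: the turn, a rotation vector about the tool's x, y, z in degrees, then the shift along the tool's x, y, z in cm, then the finger opening in cm, from 0 to 9.12. In form: [[wx, wy, wz, tx, ty, tz, fingers], ...]. A call has 1 to 8 rows; each row is the pose to reach, as a shift and turn from the pose commanded when the call began, along the tool's axes at that moment; what a row does not reach only later rows make up. A row lasts 1/10 s, in which the tool goes at most 50 mm and 8.59 degrees, less where a joint would pass 70% of its speed; a pose out of reach is approached as far as the arm can. A call with a gripper value outside its range is refused whole. The fingers move at their own pace and stop on an object; "force" is the grip in N (left out, the last holds). Time passes only in rows, so rows that repeat a pose let the fingers close. It gives the time, the measured TCP pose, the force, the opening and the grip force at its end, in the units of the state.
- ctrl.state(): the state, without advancing time (a new reading comes with each control period).
- ctrl.read_camera(name): name is "side" or "top" or "wrist"; returns a dict with "image" (420x560x3 uint8, blue, green, red), "camera_matrix" (3x3 intrinsics, pixels), "D" ([k1, k2, p1, p2, k3] as OpenCV has them; the pictures are not rectified), "view" (4x4, takes a point from world to camera coordinates). Camera axes: x right, y down, z forward; pixel columns grow to the right and rows downward; lengths in m; the calibration is good to about 2 mm. A picture is of the moment at which its call begins. There is no depth.
- ctrl.finish_job(): hands the job in; it is judged then, once.
Trained networks look in the newest picture that a camera, given by its name, has taken for a name from the list of things; names that differ only in an ending like _2 or _b are one class to them, and where a whole thing is asked for, a point or a joint stands for the part that bears it (a point fixed in the world has none). Each returns a list of dicts, best first, with "p" (0 to 1); they miss things now and then, are a little off and sometimes report something else, mostly with a low value. They report only what shows in the picture. A call takes as long as a camera call.
- ctrl.find_in(camera, target): "at" ([column, row] in pixels, amid what is visible of it).
- ctrl.outline_of(camera, target): "pixels" (420x560 bool, what is visible of it) and "at" ([column, row] in pixels, amid what is visible of it).
The state is a dict: "clock": time; "joints": joint angles; "qd": joint speeds; "joint_efforts": joint torques, N m; "position": TCP position; "orientation": TCP orientation; "contact_force": force on the tool from outside, world axes, zero at the start; "wrist_torque": the same for the moment, N m; "width": finger opening in m; "gripper_force": force on a finger pad.
Only numpy, scipy, OpenCV 4.12 (cv2) and the standard library are available. Lean on these libraries where they do the work, as an engineer would, in place of code of your own. Each camera call takes 0.05 s, during which the arm holds its last target. There are 200 camera calls.

TASK

Swing both wire bail arms of the grey crate inward until they lie down across its rim, and only then pick up the wooden bottle tray and set it on the two bails, squarely over the crate, so that it sits fully down with the bails between its two feet. Set the tray down rather than dropping it, leave the crate where it stands and do not knock over the two loose glass jars.

Things in the scene. Friction and masses are not known exactly. Their poses are not given: they have to be found in the camera images.
- crate: Loose open grey plastic crate, about 1.6 kg, 160 (x) x 140 (y) x 75 mm high, walls 4 mm, empty; left or right of the tray. Origin: centre of its underside, z up. A steel wire bail (U of 8 mm round wire, arms outside the long walls, cross bar 152 mm along y) is hinged at each end: pivot axes along y at x = -72 mm (bail_a) and +72 mm (bail_b), z = 67 mm; bar centre line 47.5 mm from its pivot.
- bail_a (a joint): Bail at the crate's -x end, rad. 0: swung in against its stop, on the rim, bar at crate x = -26, z = 79 mm (top 83). Grows as it swings up and outward: 1.31 upright, 2.2 outer stop, leaning out past the crate's end about 40 degrees above level. Starts leaning out. Stiff hinge: it stays where it is left and takes about 1 N at the bar to move.
- bail_b (a joint): The same for the bail at the crate's +x end: 0 is swung in (bar at crate x = +26, z = 79 mm), growing as it swings up and out toward the crate's +x; 1.31 upright, 2.2 outer stop; the same stiff hinge.
- bail_a_bar (a point): Middle of the cross bar of bail_a, on its centre line (bar 8 mm thick).
- bail_b_bar (a point): Middle of the cross bar of bail_b, on its centre line (bar 8 mm thick).
- tray_grip (a point): Centre of the tray's wooden handle, 105 mm above the underside of its feet, on the tray's vertical centre line; axes are the tray's. The handle is a level bar 14 mm wide (y) and 14 mm high along x, 124 mm clear between posts. Two amber bottles, 33 mm thick, stand at (x, y) = (48, 36) and (-48, -36) mm from it and end 18 mm above it. Stacked, this point is 174 mm above the crate's underside.
- tray: Loose plywood tray, about 0.4 kg, 144 (x) x 122 (y) mm, sides to z = 46 mm, two bottles fixed in it. Origin: under its centre, level with the feet's underside, z up. Floor underside at z = 14 mm; two cross feet, |x| 36 to 64 mm, 104 mm along y. Stacked, the floor rests on both bails and the feet hang just inside the rim, outside the bars: 6 mm play each way in x, 14 mm in y. Either way round fits.
- jar_back: Loose glass test jar, 70 mm across, 88 mm high, at the back right of the work. Origin: centre of its underside, z up.
- jar_right: Loose glass test jar, 70 mm across, 88 mm high, to the right of the work. Origin: centre of its underside, z up.

How it is judged:
On the way:
1. both bails have been swung in onto the rim while the tray still stands in its place (value of joint each of bail_a, bail_b below 0.15 rad and distance of tray from where it was at the start of the episode below 0.05 m), for 0.2 s.
At the end, for the whole second after the job is handed in: Bails within 0.1 rad of their inner stops; crate level on the table; tray at rest on the bails, tilt under 0.06 rad: handle centre 169 to 179 mm above the crate's underside, within 12 mm of its centre along x and 20 mm along y, within 0.2 rad of its heading, either way round (value of joint each of bail_a, bail_b below 0.1 rad and z of tray_grip in the frame of crate between 0.169 and 0.179 m and x of tray_grip in the frame of crate between -0.012 and 0.012 m and y of tray_grip in the frame of crate between -0.02 and 0.02 m and angle between tray_grip's own z axis and vertical below 0.06 rad and angle between the x axis of tray_grip and the x axis of crate, either way round below 0.2 rad and height (world z) of crate below 0.006 m and angle between crate's own z axis and vertical below 0.05 rad and velocity of joint each of bail_a, bail_b below 0.1 rad/s and linear speed of tray below 0.02 m/s); the robot touches nothing.
It fails at once if the crate is shoved more than 60 mm from its place (distance of crate from where it was at the start of the episode above 0.06 m).
It fails at once if the tray is dropped (falls freely, faster than 0.7 m/s) (contact force between the fingers and tray below 0.1 N and linear speed of tray above 0.7 m/s).
It fails at once if a loose glass jar is knocked over (angle between any of jar_back, jar_right's own z axis and vertical above 0.5 rad).
It also fails if it takes over 72 s, if anything falls off the work surface, if the arm or the gripper's body presses on something with over 40 N, if the wrist force passes 120 N, or if a joint passes its speed limit or range.

## Working session

There is one attempt and no reset: what is moved stays moved. The work goes in short steps, Python scripts to look and compute and a tool call to move; the robot and the scene stay as the last step left them, time stands still between calls to the robot, and variables do not carry over. Pictures are saved under pics/ and viewed, at most 10 in all, crops included, and the job is handed in when it is done.

Besides the shell and the picture viewer there is one more tool, called after "Call:" by a JSON object that holds its "method" and its "body", one argument or row to a line. carry_out: Moves the arm, as the interface text tells. Its arguments: {"type":"object","properties":{"plan":{"type":"array","items":{"type":"array","items":{"type":"number"}}},"force":{"type":"number"}},"required":["plan"]}

```bash
mkdir -p pics; cat > h.py <<'E'
import numpy as np,cv2
from rig import ctrl
from scipy.spatial.transform import Rotation as R
def cam(n):
    c=ctrl.read_camera(n); c['K']=np.array(c['camera_matrix']);c['V']=np.array(c['view']);c['D']=np.array(c['D'],float);return c
def ray(c,px):
    u=cv2.undistortPoints(np.array(px,float).reshape(-1,1,2),c['K'],c['D']).reshape(-1,2)
    d=np.c_[u,np.ones(len(u))]@c['V'][:3,:3]; o=-c['V'][:3,:3].T@c['V'][:3,3]; return o,d
def atz(c,px,z):
    o,d=ray(c,px); return o+d*((z-o[2])/d[:,2])[:,None]
def proj(c,P):
    return cv2.projectPoints(np.array(P,float).reshape(-1,3),cv2.Rodrigues(c['V'][:3,:3])[0],c['V'][:3,3],c['K'],c['D'])[0].reshape(-1,2)
def tri(obs):
    A=np.zeros((3,3));b=np.zeros(3)
    for c,p in obs:
        o,d=ray(c,p);d=d[0]/np.linalg.norm(d[0]);M=np.eye(3)-np.outer(d,d);A+=M;b+=M@o
    return np.linalg.solve(A,b)
def totool(v):
    s=ctrl.state();return R.from_quat(s['orientation']).inv().apply(np.array(v)-s['position'])*100
E
python3 - <<'E'
from h import *
np.set_printoptions(precision=3,suppress=True)
s=ctrl.state();print(s['position'],R.from_quat(s['orientation']).as_matrix(),s['clock'])
C={}
for n in('top','side'):
    c=C[n]=cam(n);cv2.imwrite(f'pics/{n}0.png',c['image'])
    print(n,-c['V'][:3,:3].T@c['V'][:3,3])
    for t in('crate','bail_a_bar','tray_grip','tray','jar_back'):
        print(n,t,[(np.round(r['at']),round(r['p'],2)) for r in ctrl.find_in(n,t)[:4]])
E
```

```text
[0.172 0.548 0.188] [[-0.954  0.3   -0.001]
 [ 0.3    0.954 -0.002]
 [ 0.    -0.002 -1.   ]] 0.0
top [ 0.428 -0.059  1.006]
top crate [(array([268., 242.]), 0.73), (array([284., 281.]), 0.31)]
top bail_a_bar [(array([270., 281.]), 0.97)]
top tray_grip [(array([186., 250.]), 0.67)]
top tray [(array([188., 251.]), 0.89)]
top jar_back [(array([324., 180.]), 0.82)]
side [ 0.534 -0.961  0.606]
side crate [(array([262., 227.]), 0.65)]
side bail_a_bar [(array([215., 207.]), 0.67)]
side tray_grip [(array([240., 190.]), 0.76)]
side tray [(array([240., 189.]), 0.84)]
side jar_back [(array([326., 255.]), 0.69)]
```

View pics/top0.png

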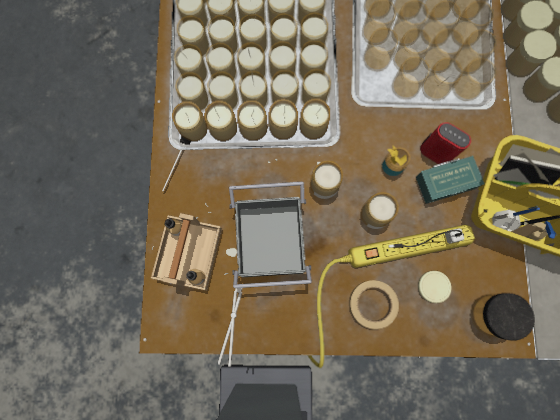

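View pics/side0.png

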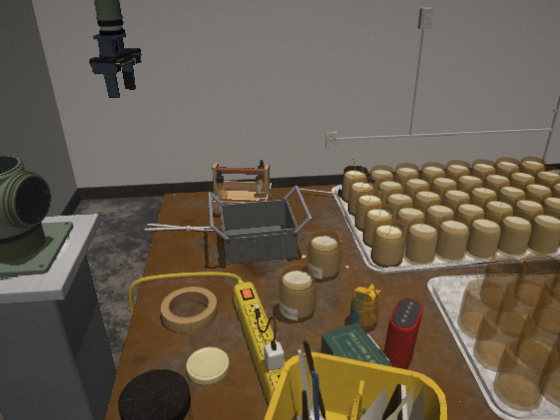

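The top view shows the crate centred at about (270,237), with its bails leaning out at rows ~186 and ~283. The tray is at (187,250) and the jars are at (325,180) and (379,211). The side view agrees. I'll zoom in to get exact corners.

```bash
python3 - <<'E'
from h import *
im=cv2.imread('pics/top0.png')[170:300,145:325]
cv2.imwrite('pics/crop0.png',cv2.resize(im,None,fx=4.4,fy=4.4,interpolation=cv2.INTER_CUBIC))
E
```

```text
(no output)
```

View pics/crop0.png

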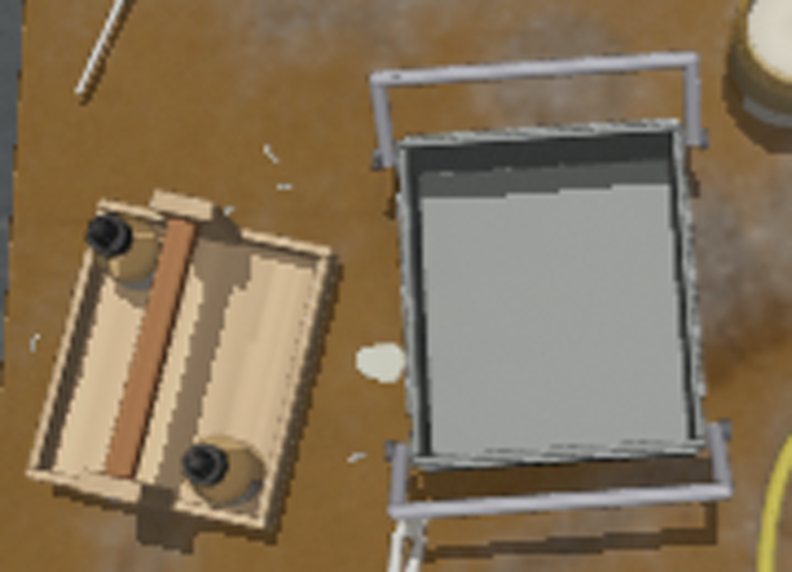

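```bash
cat > m.py <<'E'
from h import *
np.set_printoptions(precision=4,suppress=True)
c=cam('top');s=cam('side')
f=lambda L:np.array(L,float)/4.4+[145-.4,170-.4]
k=atz(c,f([(400,143),(679,122),(704,450),(418,467)]),.075)
print(k);print('sizes',np.linalg.norm(k-np.roll(k,-1,0),axis=1),'ctr',k.mean(0))
d=(k[0]+k[1]-k[2]-k[3]);yaw=np.arctan2(d[1],d[0]);e=(k[0]+k[3]-k[1]-k[2]);print('yaw',yaw,np.arctan2(-e[0],e[1]))
cy,sy=np.cos(yaw),np.sin(yaw);ctr=k.mean(0)
# bar angle check
for sg,p in((1,(535,68)),(-1,(562,500))):
    for th in(2.2,2.0,1.8,1.6):
        a=th+np.arctan2(12,-46)*0
        # angle: th=0 -> direction inward at (-46,+12); rotate outward
        b0=np.arctan2(12,46); ang=np.pi-b0-th
        P=[ctr[0]+cy*sg*(.072+.0475*np.cos(ang)),ctr[1]+sy*sg*(.072+.0475*np.cos(ang)),.067+.0475*np.sin(ang)]
        print(sg,th,np.array(P),'proj err',proj(c,P)[0]-f([p])[0])
h=atz(c,f([(181,222),(120,475),(150,348)]),.112);print('handle',h,np.linalg.norm(h[0]-h[1]));g=h[0]-h[1];print('hyaw',np.arctan2(g[1],g[0]),(h[0]+h[1])/2)
for n,q in(('crate',[ctr[0],ctr[1],.04]),('grip',list(h[2][:2])+[.105])):print(n,'side proj',proj(s,q))
for t in('jar_back',):
    for r in((325,178),(379,207)):print('jar',atz(c,[r],.088))
E
python3 m.py
```

```text
[[ 0.6346  0.0397  0.075 ]
 [ 0.6454 -0.0981  0.075 ]
 [ 0.4845 -0.1091  0.075 ]
 [ 0.4758  0.0277  0.075 ]]
sizes [0.1383 0.1613 0.1371 0.1593] ctr [ 0.56  -0.035  0.075]
yaw 0.07178015004249058 0.07094141476002962
1 2.2 [ 0.6685 -0.0272  0.0971] proj err [-0.1657 -0.6592]
1 2.0 [ 0.6618 -0.0276  0.1038] proj err [-0.0677  1.5941]
1 1.8 [ 0.6539 -0.0282  0.109 ] proj err [0.0908 4.6082]
1 1.6 [ 0.6452 -0.0288  0.1126] proj err [0.3039 8.2645]
-1 2.2 [ 0.4516 -0.0428  0.0971] proj err [0.4653 4.0386]
-1 2.0 [ 0.4583 -0.0423  0.1038] proj err [0.1873 0.6084]
-1 1.8 [ 0.4662 -0.0417  0.109 ] proj err [-0.1195 -3.4293]
-1 1.6 [ 0.4749 -0.0411  0.1126] proj err [-0.4414 -7.8961]
handle [[0.5881 0.1385 0.112 ]
 [0.4697 0.1616 0.112 ]
 [0.5284 0.1505 0.112 ]] 0.12062447544908272
hyaw -0.19240698533686745 [0.5289 0.1501 0.112 ]
crate side proj [[256.2769 228.8422]]
grip side proj [[239.4442 170.5219]]
jar [[ 0.6851 -0.154   0.088 ]]
jar [[ 0.6214 -0.2671  0.088 ]]
```

The crate measures 160 x 138 mm, which matches the given size. Its centre is (0.560,-0.035) with yaw 0.072, and the tray grip is at (0.529,0.150) with yaw -0.19. I'll move the shut fingers out past the far bail.

Call:
{"method": "carry_out", "body": {
  "plan": [
    [0,0,-8,-4,-2.2,0,0],
    [0,0,-16,-8,-4.5,0,0],
    [0,0,-21.6,-12.5,-7,0,0],
    [0,0,-21.6,-17,-9.5,0,0],
    [0,0,-21.6,-21,-11.8,0,0],
    [0,0,-21.6,-25,-14,0,0],
    [0,0,-21.6,-29,-16.3,0,0],
    [0,0,-21.6,-33,-18.5,0,0]
  ]
}}

```text
clock: 1.5
position: [0.4329, 0.2714, 0.1892]
orientation: [-0.036, 0.999, 0.0, 0.0]
contact_force: [0.2, 0.7, -0.8]
width: 0.0302
gripper_force: 0.0
```

```bash
cat >> h.py <<'E'
C0=np.array([.560,-.035]);CY=.072
def crate(x,y,z):
    return np.array([C0[0]+x*np.cos(CY)-y*np.sin(CY),C0[1]+x*np.sin(CY)+y*np.cos(CY),z])
def rep():
    s=ctrl.state();m=R.from_quat(s['orientation']).as_matrix()
    p=np.array(s['position']);d=p[:2]-C0;c,q=np.cos(CY),np.sin(CY)
    print(round(s['clock'],2),'p',p.round(4),'crate xy',np.round([c*d[0]+q*d[1],-q*d[0]+c*d[1]],4),'tooly yaw off crate deg',np.degrees(np.arctan2(-m[0,1],m[1,1])-CY).round(2),'zz',m[2,2].round(4),'F',np.round(s['contact_force'],1),'w',round(s['width'],4),round(s['gripper_force'],1))
E
python3 -c "
from h import *
rep();print(totool(crate(.15,0,.188)))"
```

```text
1.5 p [0.4329 0.2714 0.1892] crate xy [-0.1047  0.3148] tooly yaw off crate deg 0.0 zz -1.0 F [ 0.2  0.7 -0.8] w 0.0302 0.0
[-25.46945606 -31.47749761   0.11701081]
```

Tool x now equals -crate x and tool y equals +crate y.

Call:
{"method": "carry_out", "body": {
  "plan": [
    [0,0,0,-3,-4,0,0],
    [0,0,0,-6.5,-8,0,0],
    [0,0,0,-9.5,-12,0,0],
    [0,0,0,-12.5,-16,0,0],
    [0,0,0,-16,-20,0,0],
    [0,0,0,-19,-24,0,0],
    [0,0,0,-22,-28,0,0],
    [0,0,0,-25.5,-31.5,0,0]
  ]
}}

```text
clock: 2.3
position: [0.7055, -0.0212, 0.189]
orientation: [-0.036, 0.999, 0.0, -0.0]
contact_force: [0.2, 0.7, -0.2]
width: 0.0008
gripper_force: 0.0
```

Call:
{"method": "carry_out", "body": {
  "plan": [
    [0,0,0,0,0,3.5,0],
    [0,0,0,0,0,7,0],
    [0,0,0,0,0,10.5,0],
    [0,0,0,0,0,10.5,0]
  ]
}}

```text
clock: 2.7
position: [0.7007, -0.019, 0.0779]
orientation: [-0.036, 0.999, 0.001, -0.006]
contact_force: [-0.3, 0.7, -0.3]
width: 0.0005
gripper_force: 0.0
```

```bash
python3 -c "
from h import *
rep()"
```

```text
2.7 p [ 0.7007 -0.019   0.0779] crate xy [0.1415 0.0058] tooly yaw off crate deg -0.01 zz -0.9999 F [-0.3  0.7 -0.3] w 0.0005 0.0
```

Call:
{"method": "carry_out", "body": {
  "plan": [
    [0,0,0,1,-0.3,0,0],
    [0,0,0,2,-0.5,0,0],
    [0,0,0,3,-0.5,0,0],
    [0,0,0,4,-0.5,0,0],
    [0,0,0,5,-0.5,0,0],
    [0,0,0,6,-0.5,0,0],
    [0,0,0,7,-0.5,0,0],
    [0,0,0,7.7,-0.5,0,0]
  ]
}}

```text
clock: 3.5
position: [0.6271, -0.0295, 0.0839]
orientation: [-0.036, 0.999, 0.0, -0.0]
contact_force: [-0.9, 0.9, -0.3]
width: 0.0004
gripper_force: 0.0
```

```bash
python3 -c "
from h import *
rep()"
```

```text
3.5 p [ 0.6271 -0.0295  0.0839] crate xy [0.0673 0.0006] tooly yaw off crate deg 0.01 zz -1.0 F [-0.9  0.9 -0.3] w 0.0004 0.0
```

Call:
{"method": "carry_out", "body": {
  "plan": [
    [0,0,0,-0.5,0,-2,0],
    [0,0,0,-0.5,0,-4.5,0],
    [0,0,0,1,0,-4.5,0],
    [0,0,0,3.2,0,-4.5,0],
    [0,0,0,3.2,0,-3,0],
    [0,0,0,3.2,0,-2,0],
    [0,0,0,3.2,0,-1,0],
    [0,0,0,3.2,0,-0.1,0]
  ]
}}

```text
clock: 4.3
position: [0.5964, -0.0318, 0.0838]
orientation: [-0.036, 0.999, 0.0, -0.0]
contact_force: [0.4, -1.0, 0.3]
width: 0.0004
gripper_force: 0.0
```

```bash
python3 -c "
from h import *
rep();c=cam('side');cv2.imwrite('pics/s1.png',cv2.resize(c['image'][150:290,150:350],None,fx=4,fy=4,interpolation=2))"
```

```text
4.3 p [ 0.5964 -0.0318  0.0838] crate xy [0.0365 0.0006] tooly yaw off crate deg 0.02 zz -1.0 F [ 0.4 -1.   0.3] w 0.0004 0.0
```

View pics/s1.png

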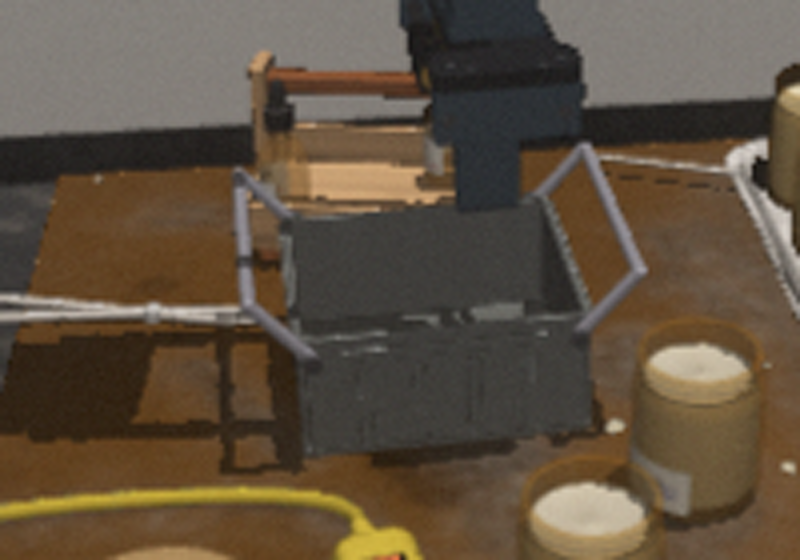

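The fingers' tip shows at about (490,208) in the crop, and the far bail is still leaning out at (640,270). I expected neither, so I'll check the projections and the top view.

```bash
python3 -c "
from h import *
s=cam('side');c=cam('top');p=ctrl.state()['position']
P=[p,[p[0],p[1],.0],crate(-.08,-.07,.075),crate(.08,-.07,.075),crate(.08,.07,.075),crate(-.08,.07,.075)]
a=proj(s,P);print('side crop px',((a-150)*4).round(),'top',proj(c,P).round())
im=c['image'].copy()
cv2.imwrite('pics/t1.png',cv2.resize(im[150:320,130:350],None,fx=3.4,fy=3.4,interpolation=2))"
```

```text
side crop px [[485. 243.]
 [488. 367.]
 [288. 342.]
 [586. 312.]
 [540. 194.]
 [274. 217.]] top [[268. 219.]
 [269. 225.]
 [305. 272.]
 [299. 198.]
 [235. 202.]
 [239. 276.]]
```

View pics/t1.png

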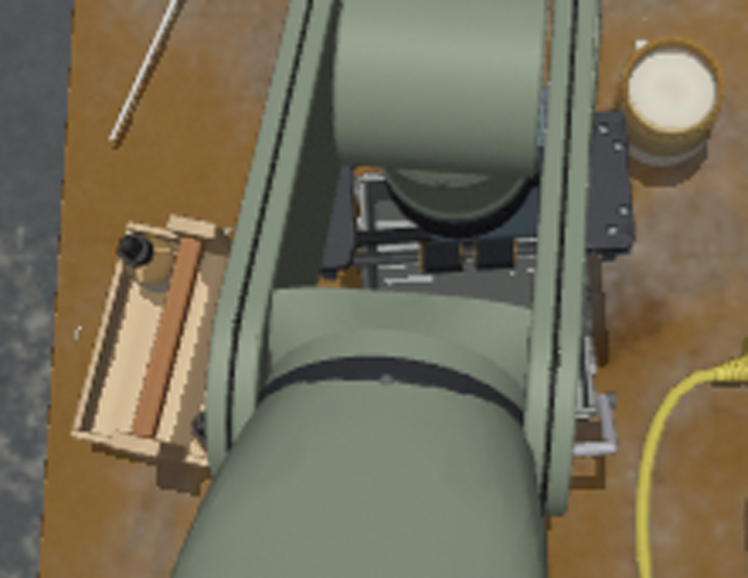

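```bash
python3 -c "
from h import *
s=cam('side');w=cam('wrist')
for th in(2.2,1.9,1.6,1.3,.6,0):
  a=np.pi-np.arctan2(12,46)-th;x=.072+.0475*np.cos(a);z=.067+.0475*np.sin(a)
  print(th,((proj(s,[crate(x,.076,z),crate(x,-.076,z)])-150)*4).round().tolist())
a=cv2.resize(s['image'][170:240,215:325],(400*11//7,400),interpolation=2)[:, :560]
a=cv2.convertScaleAbs(a,alpha=2.2,beta=10)[:,:]
cv2.imwrite('pics/c2.png',np.hstack([a[:300,:400],cv2.resize(w['image'],(400,300))]))"
```

```text
2.2 [[585.0, 152.0], [641.0, 278.0]]
1.9 [[568.0, 140.0], [622.0, 264.0]]
1.6 [[547.0, 132.0], [598.0, 256.0]]
1.3 [[524.0, 132.0], [572.0, 256.0]]
0.6 [[474.0, 153.0], [515.0, 280.0]]
0 [[450.0, 191.0], [488.0, 322.0]]
```

View pics/c2.png

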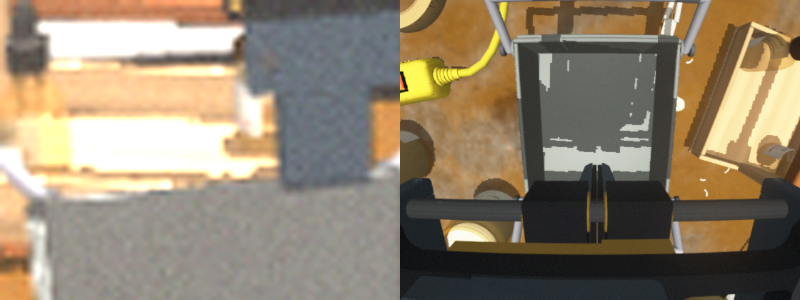

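```bash
python3 -c "
from h import *
s=cam('side');w=cam('wrist');p=np.array(ctrl.state()['position']);rep()
L=[p+[0,0,d] for d in(0,.02,.04)]
print('wrist',proj(w,L).tolist(),'side',proj(s,L).tolist())
sw=cv2.imread('pics/side0.png');print('start',proj(s,[[.172,.548,.188],[.172+.3*.045,.548+.954*.045,.188],[.172-.3*.045,.548-.954*.045,.188]]))
W=w['image'][190:330,210:350];S=s['image'][180:230,245:305]
b=cv2.resize(S,(384,320),interpolation=0)
b=cv2.convertScaleAbs(b,alpha=2.5)
cv2.imwrite('pics/c3.png',np.hstack([b,cv2.convertScaleAbs(cv2.resize(W,(400,320),interpolation=2),alpha=2)]))"
```

```text
4.65 p [ 0.5968 -0.0318  0.0853] crate xy [0.0369 0.0005] tooly yaw off crate deg 0.01 zz -1.0 F [ 0.2  0.  -0.7] w 0.0005 0.0
wrist [[274.8957102181032, 241.41425966154958], [274.80029090257983, 253.93454624826498], [274.6836328232171, 269.2575226241468]] side [[271.69520016325265, 210.0897384986661], [271.5121103745617, 202.3093280193872], [271.3256739169217, 194.38513817578928]]
start [[123.28870452 100.79272945]
 [130.09681864  96.89769683]
 [116.12343368 104.89350553]]
```

View pics/c3.png

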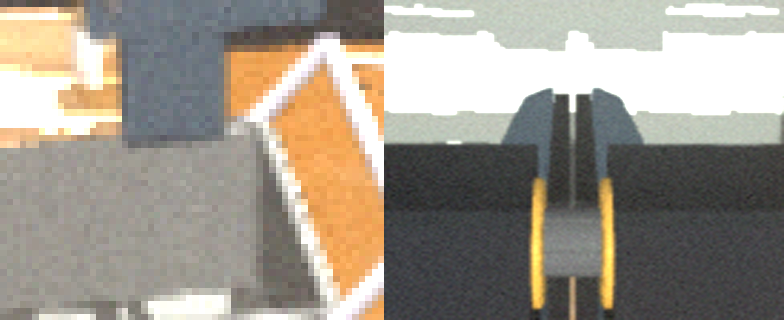

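Both side views show the tip about 20 mm above the reported TCP, so the fingers skimmed over the bar. I'll check this with the wrist camera numerically.

```bash
python3 -c "
from h import *
w=cam('wrist');p=np.array(ctrl.state()['position'])
print('rim near corners',proj(w,[crate(-.08,-.07,.075),crate(-.08,.07,.075)]).round(),'seen (158,53),(392,53)')
for dx in(0,-.016,.016):
  for dz in(0,.01,.02): print(dx,dz,proj(w,[p+[dx,0,dz]]).round())
print('cam',-w['V'][:3,:3].T@w['V'][:3,3]-p)
g=cv2.cvtColor(w['image'],6)
print(g[220:262:2,274],g[220:262:2,281])
"
```

```text
rim near corners [[155.  48.]
 [393.  48.]] seen (158,53),(392,53)
0 0 [[275. 241.]]
0 0.01 [[275. 247.]]
0 0.02 [[275. 254.]]
-0.016 0 [[277. 217.]]
-0.016 0.01 [[277. 222.]]
-0.016 0.02 [[277. 228.]]
0.016 0 [[273. 264.]]
0.016 0.01 [[273. 271.]]
0.016 0.02 [[273. 279.]]
cam [-0.07508711 -0.00480902  0.19516124]
[207 206 206 208 207 161  63  59  59  59  42  46  42  40  42  35  31  36
  32  38  31] [206 207 206 206 203 152  47  38  39  40  37  34  34  38  34  35  36  31
  32  36  31]
```

The wrist view confirms that the finger tips end about 20 mm short of the nominal TCP. I'll redo the far bail 20 mm lower.

Call:
{"method": "carry_out", "body": {
  "plan": [
    [0,0,0,0,0,-3,0],
    [0,0,0,-2,0,-5,0],
    [0,0,0,-6,0,-5,0],
    [0,0,0,-9,0,-5,0],
    [0,0,0,-11.5,0,-5,0],
    [0,0,0,-11.5,0,-2,0],
    [0,0,0,-11.5,0,1,0],
    [0,0,0,-11.5,0,2,0]
  ]
}}

```text
clock: 5.5
position: [0.709, -0.0234, 0.0614]
orientation: [-0.036, 0.999, 0.0, -0.003]
contact_force: [-0.7, -0.7, 0.0]
width: 0.0
gripper_force: 0.0
```

Call:
{"method": "carry_out", "body": {
  "plan": [
    [0,0,0,1.5,0,0,0],
    [0,0,0,2.5,0,0,0],
    [0,0,0,3.5,0,0,0],
    [0,0,0,4.5,0,0,0],
    [0,0,0,5.5,0,0,0],
    [0,0,0,6.5,0,0,0],
    [0,0,0,7.5,0,0,0],
    [0,0,0,8.2,0,0,0]
  ]
}}

```text
clock: 6.3
position: [0.6277, -0.0294, 0.0643]
orientation: [-0.036, 0.999, 0.0, -0.001]
contact_force: [3.4, -0.5, -1.7]
width: 0.0007
gripper_force: 1.2
```

```bash
cat > bars.py <<'E'
from h import *
import sys
rep();s=cam('side')
for r in ctrl.outline_of('side','bail_a_bar')[:3]:
    print(r['p'],np.round(r['at']))
print('crate',[(np.round(r['at']),round(r['p'],2)) for r in ctrl.find_in('side','crate')])
for th in(2.2,1.9,1.6,1.3,1,.6,.3,0):
  a=np.pi-np.arctan2(12,46)-th;x=.072+.0475*np.cos(a);z=.067+.0475*np.sin(a)
  print(th,'far',proj(s,[crate(x,0,z)]).round()[0],'near',proj(s,[crate(-x,0,z)]).round()[0])
if len(sys.argv)>1: cv2.imwrite(sys.argv[1],cv2.resize(s['image'][150:290,150:350],None,fx=4,fy=4,interpolation=2))
E
python3 bars.py pics/s4.png
```

```text
6.3 p [ 0.6277 -0.0294  0.0643] crate xy [0.0679 0.0007] tooly yaw off crate deg 0.01 zz -1.0 F [ 3.4 -0.5 -1.7] w 0.0007 1.2
0.73 [214. 217.]
crate [(array([256., 230.]), 0.72)]
2.2 far [303. 203.] near [206. 212.]
1.9 far [298. 199.] near [211. 207.]
1.6 far [293. 198.] near [217. 204.]
1.3 far [287. 197.] near [223. 203.]
1 far [280. 199.] near [229. 203.]
0.6 far [273. 203.] near [237. 206.]
0.3 far [269. 208.] near [241. 210.]
0 far [267. 213.] near [244. 215.]
```

View pics/s4.png

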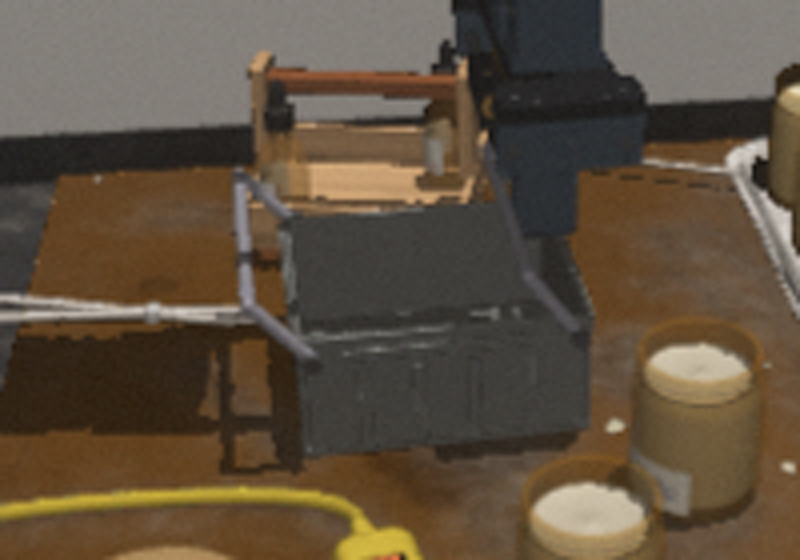

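The far bail is now swung in past upright: its bar runs (487,150)-(527,275), about 0.7 rad. I'll go over it and press it down.

Call:
{"method": "carry_out", "body": {
  "plan": [
    [0,0,0,-0.5,0,-2,0],
    [0,0,0,-0.5,0,-5,0],
    [0,0,0,1,0,-5,0],
    [0,0,0,3.3,0,-5,0],
    [0,0,0,3.3,0,-3,0],
    [0,0,0,3.3,0,-2,0],
    [0,0,0,3.3,0,-1,0],
    [0,0,0,3.3,0,0,0]
  ]
}}

```text
clock: 7.25
position: [0.5948, -0.0319, 0.0648]
orientation: [-0.036, 0.999, 0.0, -0.002]
contact_force: [-0.7, 0.5, 1.5]
width: 0.0005
gripper_force: 1.0
```

Call:
{"method": "carry_out", "body": {
  "plan": [
    [0,0,0,0,0,0.1,0],
    [0,0,0,0,0,0.2,0]
  ]
}}

```text
clock: 7.45
position: [0.5969, -0.0318, 0.0625]
orientation: [-0.036, 0.999, 0.0, 0.0]
contact_force: [0.3, -0.6, 0.4]
width: 0.0006
gripper_force: 0.1
```

```bash
python3 bars.py | head -4
```

```text
7.45 p [ 0.5969 -0.0318  0.0625] crate xy [0.037  0.0006] tooly yaw off crate deg 0.01 zz -1.0 F [ 0.3 -0.6  0.4] w 0.0006 0.1
0.83 [211. 208.]
crate [(array([256., 230.]), 0.57)]
2.2 far [303. 203.] near [206. 212.]
```

Call:
{"method": "carry_out", "body": {
  "plan": [
    [0,0,0,0,0,0.1,0],
    [0,0,0,0,0,0.2,0],
    [0,0,0,0,0,0.2,0]
  ]
}}

```text
clock: 7.9
position: [0.5963, -0.0319, 0.0608]
orientation: [-0.036, 0.999, 0.0, 0.0]
contact_force: [-0.1, 0.1, 0.6]
width: 0.0001
gripper_force: 0.1
```

Call:
{"method": "carry_out", "body": {
  "plan": [
    [0,0,0,0,0,0.1,0],
    [0,0,0,0,0,0.2,0],
    [0,0,0,0,0,0.2,0]
  ]
}}

```text
clock: 8.2
position: [0.5962, -0.0318, 0.0587]
orientation: [-0.036, 0.999, 0.0, -0.0]
contact_force: [-0.5, -0.1, 0.7]
width: 0.0005
gripper_force: 0.1
```

Call:
{"method": "carry_out", "body": {
  "plan": [
    [0,0,0,0,0,0.1,0],
    [0,0,0,0,0,0.2,0],
    [0,0,0,0,0,0.3,0],
    [0,0,0,0,0,0.3,0]
  ]
}}

```text
clock: 8.6
position: [0.5964, -0.0318, 0.0577]
orientation: [-0.036, 0.999, -0.0, 0.0]
contact_force: [-3.7, 1.0, 11.7]
width: 0.0007
gripper_force: 5.5
```

```bash
cat > w.py <<'E'
from h import *
rep();w=cam('wrist')
for r in ctrl.outline_of('wrist','bail_a_bar')[:4]:
    m=np.argwhere(r['pixels']);print(round(r['p'],2),np.round(r['at']),'rows',m[:,0].min(),m[:,0].max(),'cols',m[:,1].min(),m[:,1].max(),'n',len(m))
for th in(1,.6,.3,.1,0):
  a=np.pi-np.arctan2(12,46)-th;x=.072+.0475*np.cos(a);z=.067+.0475*np.sin(a)
  print(th,'far',proj(w,[crate(x,.076,z),crate(x,-.076,z)]).round().tolist(),'near',proj(w,[crate(-x,.076,z),crate(-x,-.076,z)]).round().tolist())
E
python3 w.py; python3 bars.py|sed -n 2,3p
```

```text
8.6 p [ 0.5964 -0.0318  0.0577] crate xy [0.0366 0.0006] tooly yaw off crate deg 0.01 zz -1.0 F [-3.7  1.  11.7] w 0.0007 5.5
0.84 [423.  28.] rows 0 68 cols 99 453 n 2180
1 far [[424.0, 318.0], [123.0, 318.0]] near [[456.0, 75.0], [90.0, 76.0]]
0.6 far [[421.0, 280.0], [127.0, 280.0]] near [[442.0, 116.0], [105.0, 116.0]]
0.3 far [[415.0, 255.0], [133.0, 255.0]] near [[429.0, 135.0], [118.0, 136.0]]
0.1 far [[410.0, 242.0], [138.0, 242.0]] near [[421.0, 143.0], [127.0, 143.0]]
0 far [[407.0, 237.0], [141.0, 237.0]] near [[417.0, 145.0], [131.0, 145.0]]
crate [(array([255., 230.]), 0.58)]
2.2 far [303. 203.] near [206. 212.]
```

There is a firm stop at 11.7 N, so the far bail is down and the true tip is about 25 mm above the TCP. Now the near bail.

Call:
{"method": "carry_out", "body": {
  "plan": [
    [0,0,0,0,0,-3,0],
    [0,0,0,0,0,-7.5,0],
    [0,0,0,4.5,0,-7.5,0],
    [0,0,0,9,0,-7.5,0],
    [0,0,0,13.5,0,-7.5,0],
    [0,0,0,18,0,-7.5,0],
    [0,0,0,19,0,-7.5,0],
    [0,0,0,19,0,-7.5,0]
  ]
}}

```text
clock: 9.65
position: [0.4059, -0.0456, 0.1312]
orientation: [-0.036, 0.999, -0.0, 0.001]
contact_force: [0.8, -0.8, 0.7]
width: 0.0007
gripper_force: 0.0
```

```bash
python3 w.py; python3 bars.py|sed -n 2,3p
```

```text
9.65 p [ 0.4059 -0.0456  0.1312] crate xy [-0.1544  0.0005] tooly yaw off crate deg -0.03 zz -1.0 F [ 0.8 -0.8  0.7] w 0.0007 0.0
1 far [[358.0, 450.0], [191.0, 450.0]] near [[371.0, 348.0], [178.0, 348.0]]
0.6 far [[358.0, 428.0], [192.0, 428.0]] near [[366.0, 357.0], [183.0, 357.0]]
0.3 far [[356.0, 411.0], [194.0, 411.0]] near [[362.0, 357.0], [187.0, 357.0]]
0.1 far [[354.0, 401.0], [195.0, 401.0]] near [[359.0, 354.0], [190.0, 354.0]]
0 far [[354.0, 396.0], [196.0, 396.0]] near [[358.0, 352.0], [191.0, 352.0]]
0.68 [214. 212.]
crate [(array([258., 229.]), 0.69)]
```

Call:
{"method": "carry_out", "body": {
  "plan": [
    [0,0,0,0,0,3.5,0],
    [0,0,0,0,0,7,0],
    [0,0,0,0,0,7.2,0],
    [0,0,0,-1,0,7.2,0],
    [0,0,0,-2,0,7.2,0],
    [0,0,0,-3,0,7.2,0],
    [0,0,0,-4,0,7.2,0],
    [0,0,0,-5,0,7.2,0]
  ]
}}

```text
clock: 10.7
position: [0.4574, -0.0418, 0.0598]
orientation: [-0.036, 0.999, -0.0, 0.0]
contact_force: [-1.7, -0.2, 1.6]
width: 0.0007
gripper_force: 1.1
```

Call:
{"method": "carry_out", "body": {
  "plan": [
    [0,0,0,-1,0,0,0],
    [0,0,0,-2,0,0,0],
    [0,0,0,-3,0,0,0],
    [0,0,0,-3.6,0,0,0],
    [0,0,0,-3.6,0,0,0]
  ]
}}

```text
clock: 11.2
position: [0.4938, -0.0392, 0.0587]
orientation: [-0.036, 0.999, 0.0, 0.001]
contact_force: [-0.4, 0.2, 0.2]
width: 0.0003
gripper_force: 0.0
```

```bash
python3 bars.py|sed -n 1,3p
```

```text
11.2 p [ 0.4938 -0.0392  0.0587] crate xy [-0.0663  0.0005] tooly yaw off crate deg 0.02 zz -1.0 F [-0.4  0.2  0.2] w 0.0003 0.0
0.46 [238. 219.]
crate [(array([262., 232.]), 0.94), (array([271., 217.]), 0.29)]
```

The bar has followed. I'll lift over it and press down.

Call:
{"method": "carry_out", "body": {
  "plan": [
    [0,0,0,0.5,0,-2,0],
    [0,0,0,0.5,0,-5.2,0],
    [0,0,0,-1,0,-5.2,0],
    [0,0,0,-3,0,-5.2,0],
    [0,0,0,-3,0,-3,0],
    [0,0,0,-3,0,-2,0],
    [0,0,0,-3,0,-1,0],
    [0,0,0,-3,0,-0.2,0]
  ]
}}

```text
clock: 12.15
position: [0.5261, -0.0373, 0.0629]
orientation: [-0.036, 0.999, -0.0, 0.004]
contact_force: [0.6, 0.0, 1.3]
width: 0.0004
gripper_force: 0.9
```

Call:
{"method": "carry_out", "body": {
  "plan": [
    [0,0,0,0,0,0.1,0],
    [0,0,0,0,0,0.2,0],
    [0,0,0,0,0,0.3,0],
    [0,0,0,0,0,0.3,0]
  ]
}}

```text
clock: 12.55
position: [0.5215, -0.0371, 0.058]
orientation: [-0.036, 0.999, 0.0, -0.001]
contact_force: [-1.0, 0.3, 3.2]
width: 0.0006
gripper_force: 1.8
```

Call:
{"method": "carry_out", "body": {
  "plan": [
    [0,0,0,0,0,0.1,0],
    [0,0,0,0,0,0.1,0]
  ]
}}

```text
clock: 12.75
position: [0.5216, -0.0371, 0.0577]
orientation: [-0.036, 0.999, 0.0, -0.001]
contact_force: [-3.5, 0.2, 7.9]
width: 0.0004
gripper_force: 4.7
```

Call:
{"method": "carry_out", "body": {
  "plan": [
    [0,0,0,0,0,-3,0],
    [0,0,0,0,0,-8,2],
    [0,0,5,0,3,-11,4],
    [0,0,10,0,7,-13,6],
    [0,0,15,0,11,-13,8],
    [0,0,15.1,0.6,15,-13,9],
    [0,0,15.1,1.6,19,-13,9],
    [0,0,15.1,1.6,19,-13,9]
  ]
}}

```text
clock: 13.55
position: [0.4908, 0.1548, 0.1864]
orientation: [0.093, 0.996, 0.001, -0.001]
contact_force: [-0.3, -0.9, -0.0]
width: 0.0534
gripper_force: 0.0
```

```bash
cat > look.py <<'E'
from h import *
rep();w=cam('wrist');s=cam('side');t=cam('top')
import sys
cv2.imwrite(sys.argv[1],np.hstack([cv2.resize(w['image'],(400,300)),cv2.resize(s['image'][165:265,185:318],(400,300),interpolation=2)]))
for n in('wrist','side','top'):
  for k in('tray_grip','bail_a_bar'): print(n,k,[(np.round(r['at'],1).tolist(),round(r['p'],2)) for r in ctrl.find_in(n,k)[:3]])
g=np.array([.529,.1505,.105]);v=np.array([np.cos(.192),-np.sin(.192),0])
print('pred grip wrist',proj(w,[g,g+.06*v,g-.06*v]).round().tolist(),'side',proj(s,[g]).round())
print('bars pred wrist',proj(w,[crate(.026,0,.079),crate(-.026,0,.079)]).round().tolist(),'side',proj(s,[crate(.026,0,.079),crate(-.026,0,.079)]).round().tolist())
print('move to grip', totool([.529,.1505,ctrl.state()['position'][2]]))
E
python3 look.py pics/l1.png
```

```text
13.55 p [0.4908 0.1548 0.1864] crate xy [-0.0554  0.1943] tooly yaw off crate deg -14.8 zz -1.0 F [-0.3 -0.9 -0. ] w 0.0534 0.0
wrist tray_grip [([281.0, 216.7], 0.91)]
wrist bail_a_bar [([166.2, 231.7], 0.86)]
side tray_grip [([237.3, 188.8], 0.88)]
side bail_a_bar [([245.7, 219.9], 0.75)]
top tray_grip [([202.3, 233.3], 0.84)]
top bail_a_bar [([281.9, 247.0], 0.63), ([203.9, 231.4], 0.36)]
pred grip wrist [[278.0, 249.0], [278.0, 307.0], [279.0, 184.0]] side [[240. 171.]]
bars pred wrist [[121.0, 316.0], [102.0, 274.0]] side [[267.0, 213.0], [244.0, 215.0]]
move to grip [-3.52348221e+00  7.11863952e-01 -3.75706217e-04]
```

View pics/l1.png

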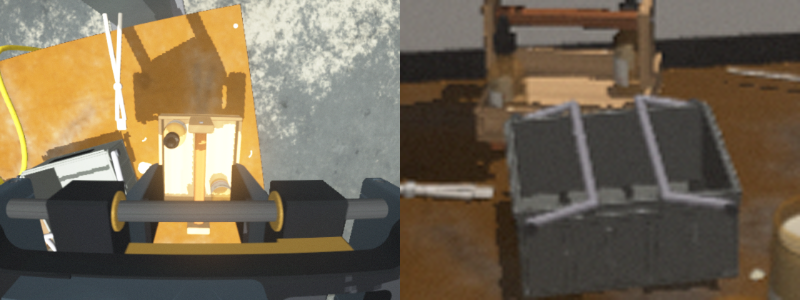

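Both bails lie across the crate rim: the bar middles at side px (246,216) and (269,213) match the predictions for 0 rad. The handle is vertical in the wrist view at col ~282. I'll descend on it.

Call:
{"method": "carry_out", "body": {
  "plan": [
    [0,0,0,-2,0.5,0,8],
    [0,0,0,-3.5,0.85,0,8],
    [0,0,0,-3.5,0.85,2,8],
    [0,0,0,-3.5,0.85,4.5,8],
    [0,0,0,-3.5,0.85,7,8],
    [0,0,0,-3.5,0.85,9.5,8],
    [0,0,0,-3.5,0.85,11.5,8],
    [0,0,0,-3.5,0.85,12.5,8]
  ]
}}

```text
clock: 14.8
position: [0.5278, 0.152, 0.06]
orientation: [0.096, 0.995, -0.001, -0.001]
contact_force: [-0.5, -0.1, -0.3]
width: 0.0798
gripper_force: 0.0
```

```bash
python3 -c "
from h import *
rep();print(totool([.529,.152,.0615]))"
```

```text
14.8 p [0.5278 0.152  0.06  ] crate xy [-0.0186  0.1889] tooly yaw off crate deg -15.14 zz -1.0 F [-0.5 -0.1 -0.3] w 0.0798 0.0
[-0.11645453  0.01747257 -0.14968603]
```

Call:
{"method": "carry_out", "body": {
  "plan": [
    [0,0,0,0,0,0,0],
    [0,0,0,0,0,0,0],
    [0,0,0,0,0,0,0],
    [0,0,0,0,0,0,0],
    [0,0,0,0,0,0,0],
    [0,0,0,0,0,0,0],
    [0,0,0,0,0,0,0],
    [0,0,0,0,0,0,0]
  ],
  "force": 30
}}

```text
clock: 15.6
position: [0.5288, 0.1529, 0.0619]
orientation: [0.095, 0.995, 0.0, 0.0]
contact_force: [-0.5, 0.1, 0.0]
width: 0.0187
gripper_force: 0.0
```

Call:
{"method": "carry_out", "body": {
  "plan": [
    [0,0,0,0,0,0,0],
    [0,0,0,0,0,-0.5,0],
    [0,0,0,0,0,-1.5,0],
    [0,0,0,0,0,-3,0],
    [0,0,0,0,0,-5,0],
    [0,0,0,0,0,-8,0],
    [0,0,0,0,0,-11,0],
    [0,0,0,0,0,-12,0]
  ]
}}

```text
clock: 16.4
position: [0.5305, 0.1534, 0.1855]
orientation: [0.095, 0.995, 0.001, 0.003]
contact_force: [-0.2, 0.4, -4.4]
width: 0.0141
gripper_force: 30.0
```

```bash
python3 - <<'E'
from h import *
rep();t=cam('top');s=cam('side')
for n in('top','side'):print(n,[(np.round(r['at'],1).tolist(),round(r['p'],2)) for r in ctrl.find_in(n,'crate')+ctrl.find_in(n,'tray_grip')])
z=ctrl.state()['position'][2];print(totool(crate(0,0,z)))
p=np.array(ctrl.state()['position']);print('side grip pred',proj(s,[p+[0,0,.045]]))
E
```

```text
16.4 p [0.5305 0.1534 0.1855] crate xy [-0.0158  0.1901] tooly yaw off crate deg -15.08 zz -1.0 F [-0.2  0.4 -4.4] w 0.0141 30.0
top [([270.4, 239.8], 0.59), ([182.3, 262.4], 0.88)]
side [([262.3, 230.8], 0.57), ([236.6, 152.0], 0.85)]
[-6.75012819e+00 -1.77965651e+01  5.35900171e-03]
side grip pred [[236.48813959 125.51745198]]
```

The tray is held: width 14 mm and about 4 N of weight. I'll check where along the handle the grip sits, using the tray edge in the wrist view.

```bash
python3 - <<'E'
from h import *
w=cam('wrist');s=ctrl.state();p=np.array(s['position']);M=R.from_quat(s['orientation']).as_matrix()
P=lambda x,y,z:p+M@np.array([x,y,-z])   # tool x = -tray x
r=ctrl.outline_of('wrist','tray')[0];m=r['pixels'];print(r['p'],r['at'])
for y in(-.05,-.045,-.03,-.02,.02,.03,.045,.05):
    e=[proj(w,[P(.072+d,y,z)])[0].round(1).tolist() for d,z in((0,-.016),(.005,-.016),(0,-.06))]
    c=int(round(e[0][0]));col=np.flatnonzero(m[:,c]);print(y,'pred top,top+5mm,bottom',e,'seen',col[:1])
E
```

```text
0.97 [276.1, 191.2]
-0.05 pred top,top+5mm,bottom [[195.5, 125.3], [195.1, 117.1], [209.2, 124.2]] seen [128]
-0.045 pred top,top+5mm,bottom [[203.4, 125.2], [203.0, 117.0], [215.8, 124.1]] seen [128]
-0.03 pred top,top+5mm,bottom [[227.1, 125.0], [226.8, 116.8], [235.5, 124.0]] seen [128]
-0.02 pred top,top+5mm,bottom [[243.0, 124.9], [242.8, 116.7], [248.6, 123.9]] seen [127]
0.02 pred top,top+5mm,bottom [[306.8, 124.8], [307.0, 116.6], [301.5, 123.8]] seen [127]
0.03 pred top,top+5mm,bottom [[322.7, 124.9], [323.0, 116.7], [314.7, 123.9]] seen [128]
0.045 pred top,top+5mm,bottom [[346.5, 125.0], [346.8, 116.9], [334.4, 124.0]] seen [128]
0.05 pred top,top+5mm,bottom [[354.4, 125.1], [354.8, 117.0], [341.0, 124.0]] seen [128]
```

```bash
python3 - <<'E'
from h import *
for n,(x0,x1,y0,y1) in(('side',(215,305,225,268)),('top',(292,312,195,276)),('top',(270,312,195,276))):
    a=cv2.imread(f'pics/{n}0.png')
    b=cam(n)['image']
    f=lambda i:cv2.resize(cv2.cvtColor(i,6),None,fx=4,fy=4,interpolation=2)
    t=f(a[y0:y1,x0:x1]);q=f(b[y0-6:y1+6,x0-6:x1+6]);r=cv2.matchTemplate(q,t,cv2.TM_CCOEFF_NORMED)
    _,v,_,l=cv2.minMaxLoc(r);print(n,v,np.array(l)/4-6)
    if x0==270: cv2.imwrite('pics/l2.png',np.hstack([cv2.resize(b[150:320,130:350],(400,309),interpolation=2),cv2.resize(cam('wrist')['image'],(400,309))]))
E
```

```text
side 0.675018846988678 [0.   0.25]
top 0.687201738357544 [0. 0.]
top 0.7767490148544312 [0. 0.]
```

The crate hasn't moved. I'll carry the tray over it.

Call:
{"method": "carry_out", "body": {
  "plan": [
    [0,0,-2,-0.8,-2.2,0,0],
    [0,0,-4,-1.6,-4.5,0,0],
    [0,0,-6,-2.5,-6.8,0,0],
    [0,0,-8,-3.3,-9,0,0],
    [0,0,-10,-4.1,-11.2,0,0],
    [0,0,-12,-5,-13.5,0,0],
    [0,0,-14,-5.8,-15.8,0,0],
    [0,0,-15.1,-6.6,-17.8,0,0]
  ]
}}

```text
clock: 17.8
position: [0.5597, -0.0357, 0.1817]
orientation: [-0.036, 0.999, -0.0, -0.0]
contact_force: [-0.1, 0.2, -4.2]
width: 0.0141
gripper_force: 30.0
```

Call:
{"method": "carry_out", "body": {
  "plan": [
    [0,0,0,0,0,0,0],
    [0,0,0,0,0,0,0],
    [0,0,0,0,0,0,0]
  ]
}}

```text
clock: 18.1
position: [0.5595, -0.0338, 0.1817]
orientation: [-0.036, 0.999, 0.0, -0.0]
contact_force: [-0.3, 0.8, -4.4]
width: 0.0135
gripper_force: 30.0
```

```bash
python3 - <<'E'
from h import *
rep();z=ctrl.state()['position'][2];print(totool(crate(-.0015,0,z)))
w=cam('wrist');r=[x for x in ctrl.outline_of('wrist','crate')]
for x in r[:2]:
    m=x['pixels'];q=np.argwhere(m);print(x['p'],x['at'],'rows',q[:,0].min(),q[:,0].max(),'cols',q[:,1].min(),q[:,1].max())
print('pred near rim corners',proj(w,[crate(-.08,-.07,.075),crate(-.08,.07,.075)]).round(1).tolist())
cv2.imwrite('pics/l2.png',np.hstack([cv2.resize(w['image'],(400,300)),cv2.resize(cam('side')['image'][130:270,175:340],(400,300),interpolation=2)]))
E
```

```text
18.1 p [ 0.5595 -0.0338  0.1817] crate xy [-0.0004  0.0013] tooly yaw off crate deg 0.03 zz -1.0 F [-0.3  0.8 -4.4] w 0.0135 30.0
[ 1.13619550e-01 -1.26376902e-01 -4.20175748e-05]
0.57 [275.1, 118.5] rows 115 128 cols 184 366
pred near rim corners [[195.4, 114.6], [352.0, 114.5]]
```

View pics/l2.png

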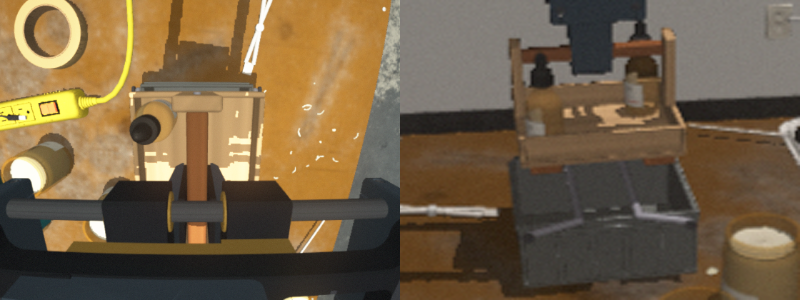

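The tray sits squarely above the crate: the rim row is 115 against 114.6 predicted, and both bails are still down. Lowering.

Call:
{"method": "carry_out", "body": {
  "plan": [
    [0,0,0,0.1,-0.1,0.5,0],
    [0,0,0,0.1,-0.1,1.2,0],
    [0,0,0,0.1,-0.1,1.8,0],
    [0,0,0,0.1,-0.1,2.4,0],
    [0,0,0,0.1,-0.1,3,0],
    [0,0,0,0.1,-0.1,3.5,0],
    [0,0,0,0.1,-0.1,3.9,0],
    [0,0,0,0.1,-0.1,3.9,0]
  ]
}}

```text
clock: 19.05
position: [0.5584, -0.0355, 0.1421]
orientation: [-0.036, 0.999, 0.0, -0.001]
contact_force: [-0.6, 0.6, -4.3]
width: 0.0138
gripper_force: 30.0
```

Call:
{"method": "carry_out", "body": {
  "plan": [
    [0,0,0,0,0,0.2,0],
    [0,0,0,0,0,0.4,0],
    [0,0,0,0,0,0.6,0],
    [0,0,0,0,0,0.8,0],
    [0,0,0,0,0,0.9,0],
    [0,0,0,0,0,1,0],
    [0,0,0,0,0,1,0]
  ]
}}

```text
clock: 19.75
position: [0.5587, -0.0355, 0.1327]
orientation: [-0.036, 0.999, 0.0, -0.0]
contact_force: [0.5, -0.0, -3.4]
width: 0.0135
gripper_force: 30.0
```

```bash
python3 -c "
from h import *
rep()"
```

```text
19.75 p [ 0.5587 -0.0355  0.1327] crate xy [-0.0013 -0.0004] tooly yaw off crate deg 0.01 zz -1.0 F [ 0.5 -0.  -3.4] w 0.0135 30.0
```

Call:
{"method": "carry_out", "body": {
  "plan": [
    [0,0,0,0,0,0.1,0],
    [0,0,0,0,0,0.15,0],
    [0,0,0,0,0,0.2,0],
    [0,0,0,0,0,0.2,0]
  ]
}}

```text
clock: 20.15
position: [0.5588, -0.0355, 0.1308]
orientation: [-0.036, 0.999, 0.0, -0.0]
contact_force: [0.0, 0.3, -4.0]
width: 0.0137
gripper_force: 30.0
```

Call:
{"method": "carry_out", "body": {
  "plan": [
    [0,0,0,0,0,0.1,0],
    [0,0,0,0,0,0.2,0],
    [0,0,0,0,0,0.2,0]
  ]
}}

```text
clock: 20.45
position: [0.559, -0.0355, 0.1305]
orientation: [-0.036, 0.999, -0.0, 0.001]
contact_force: [-2.8, 0.1, 4.6]
width: 0.0139
gripper_force: 30.0
```

Seated: contact came at 0.1305 against 0.131 expected. Releasing.

Call:
{"method": "carry_out", "body": {
  "plan": [
    [0,0,0,0,0,-0.1,3],
    [0,0,0,0,0,-0.1,5],
    [0,0,0,0,0,-0.1,7],
    [0,0,0,0,0,-0.1,7],
    [0,0,0,0,0,-0.1,7],
    [0,0,0,0,0,-0.1,7],
    [0,0,0,0,0,-0.1,7],
    [0,0,0,0,0,-0.1,7]
  ]
}}

```text
clock: 21.25
position: [0.5588, -0.0355, 0.1298]
orientation: [-0.036, 0.999, 0.0, -0.0]
contact_force: [0.7, -0.6, 0.0]
width: 0.0698
gripper_force: 0.0
```

Call:
{"method": "carry_out", "body": {
  "plan": [
    [0,0,0,0,0,-1,7],
    [0,0,0,0,0,-3,7],
    [0,0,0,0,0,-6,7],
    [0,0,0,0,0,-9,7],
    [0,0,0,0,0,-12,7],
    [0,0,0,4,0,-15,7],
    [0,0,0,8,0,-15,7],
    [0,0,0,12,0,-15,7]
  ]
}}

```text
clock: 22.05
position: [0.4384, -0.0443, 0.2815]
orientation: [-0.036, 0.999, -0.0, 0.002]
contact_force: [-0.5, -0.5, 0.5]
width: 0.0701
gripper_force: 0.0
```

```bash
python3 - <<'E'
from h import *
rep();s=cam('side');t=cam('top')
g=crate(0,0,.174);print('pred grip side',proj(s,[g]),'top',proj(t,[g]))
for n in('side','top'):
  for k in('tray_grip','tray','crate'):print(n,k,[(np.round(r['at'],1).tolist(),round(r['p'],2)) for r in ctrl.find_in(n,k)[:2]])
# handle by colour (reddish brown) near prediction
for n,c in(('side',s),('top',t)):
  P=proj(c,[crate(-.06,0,.174),crate(.06,0,.174)]);print(n,'ends pred',P.round(1).tolist())
  h=cv2.cvtColor(c['image'],cv2.COLOR_BGR2HSV);u,v=proj(c,[g])[0].astype(int)
  m=cv2.inRange(h,(4,120,70),(13,255,255));m[:max(v-60,0)]=0;m[v+60:]=0;m[:,:u-60]=0;m[:,u+60:]=0
  num,l,st,ce=cv2.connectedComponentsWithStats(m);o=np.argsort(-st[1:,4])[:3]+1;print(st[o].tolist(),ce[o].round(1).tolist())
E
```

```text
22.05 p [ 0.4384 -0.0443  0.2815] crate xy [-0.122  -0.0005] tooly yaw off crate deg 0.03 zz -1.0 F [-0.5 -0.5  0.5] w 0.0701 0.0
pred grip side [[254.00098392 175.94617236]] top [[268.33800602 228.94439258]]
side tray_grip [([256.3, 205.2], 0.76)]
side tray []
side crate [([262.0, 243.0], 0.85)]
top tray_grip [([272.5, 221.5], 0.59), ([304.6, 249.7], 0.46)]
top tray [([270.7, 220.2], 0.85)]
top crate [([296.4, 219.4], 0.87), ([326.8, 178.3], 0.63)]
side ends pred [[226.2, 178.2], [281.4, 173.7]]
[[226, 171, 58, 11, 392], [230, 228, 12, 5, 36], [276, 224, 12, 4, 31]] [[255.6, 175.9], [235.9, 230.1], [281.4, 225.7]]
top ends pred [[270.4, 260.2], [266.3, 198.5]]
[[263, 197, 8, 20, 79], [266, 217, 6, 15, 34], [269, 242, 4, 5, 11]] [[266.7, 206.7], [269.7, 222.6], [270.6, 243.8]]
```

The side view puts the handle at (255.6,175.9) against (254,175.9) predicted, and it is level, so the tray is seated. Handing in.

```bash
python3 -c "
from h import *
print(ctrl.finish_job())"
```

```text
the job is handed in; nothing more can be done
None
```

I swung both bails down, then set the tray on them squarely over the crate and handed the job in at about 22 s; the crate did not move visibly and no move went near the jars, but the judge's verdict was not shown.

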